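Show the hidden board marker to the inspection camera

ROBOT

A 6-joint arm with a two-finger parallel gripper is mounted at the origin on the work surface. World frame = base frame: x ahead of the robot, y to its left, z up, the work surface at z = 0. Lengths are in m, angles in degrees, forces in N, time in s.
With the tool pointing down it reaches from about 0.35 to 0.875 m from the base axis. Payload 4.2 kg.
Tool frame: the origin (TCP) lies midway between the tips of the shut fingers; the grasp point (between the pads) lies 19 mm behind it (r.pinch_z is the distance from the TCP to the grasp point, in m); z points along the fingers, y is the line along which they close (so a half turn about z gives the same grasp; the last joint's range is limited). The gripper opens to 87 mm and grips with 3 to 60 N. Pads are 19 mm wide; open, the fingers measure 117 mm over their backs; the gripper's body (75 mm by 190 mm) begins 51 mm behind the grasp point.
Start: joints at [-59.725, 22.042, 0.453, 0, -68.411, -14.817], TCP at [0.167, -0.602, 0.223] pointing down, gripper open.
Joint ranges: [-179.83, 179.83], [-69.29, 118.12], [-61.27, 80.66], [-181.25, 117.63], [-171.15, -9.14], [-177.46, 177.46]. Speed limits (degrees/s): [159.86, 159.86, 180, 180, 180, 180].

INTERFACE

Orientations are given as a 3x3 rotation matrix whose columns are the frame's x, y, z axes.
In Python, from station import r, imaging, models gives the robot as it stands. The module is installed in compiled form; this text tells all that it offers.
- The arm moves only by the tool apply_moves, never from a script. Its argument "moves" is a list of rows, each a list of 2 entries, a list of its own where there are three numbers: the shift along the tool's x, y, z in m, then the turn about the tool's z in degrees. A call has 1 to 5 rows; each row shifts and turns the commanded pose from where the row before left it, along the tool's axes as they then stand; what a row does not reach is not made up. A row lasts 1/12 s, in which the tool goes at most 41.7 mm and 7.16 degrees, less where a joint would pass 70% of its speed; a pose out of reach is approached as far as the arm can. A call is refused whole if a number of a shift passes 0.0417 or a number of a turn 7.16, either way. A call with a gripper value outside its range is refused whole. "hand" is the finger opening in m, from 0 to 0.087, set as the call begins (left out, the last holds). The fingers move at their own pace and stop on an object; the grip force is fixed at half the most. Time passes only in rows, so rows that do not move let the fingers close. It gives the time, the measured TCP pose, the force, the opening and the grip force at its end, in the units of the state.
- r.sense(): the state, without advancing time (a new reading comes with each control period).
- imaging.capture(name): name is "side" or "top"; returns a dict with "frame" (480x640x3 uint8, blue, green, red), "intrinsics" (3x3 intrinsics, pixels), "dist" ([k1, k2, p1, p2, k3] as OpenCV has them; the pictures are not rectified), "eye" and "orientation" of the camera in the world. Camera axes: x right, y down, z forward; pixel columns grow to the right and rows downward; lengths in m; the calibration is good to about 2 mm. A picture is of the moment at which its call begins. There is no depth.
- r.finish_job(): hands the job in; it is judged then, once.
Trained networks look in a picture, given as the dict that the camera call returned (one of the last four; its "shot" number tells which), for a name from the list of things; names that differ only in an ending like _2 or _b are one class to them, and where a whole thing is asked for, a point or a joint stands for the part that bears it (a point fixed in the world has none). Each returns a list of dicts, best first, with "confidence" (0 to 1); they miss things now and then, are a little off and sometimes report something else, mostly with a low value. They report only what shows in the picture. A call takes as long as a camera call.
- models.cut_out(picture, target): "region" (480x640 bool, what is visible of it) and "extent" ([left, top, width, height] as shares, 0 to 1, of the picture: columns of its width, rows of its height, round what is visible of it).
- models.place_of(picture, target): "at" ([column, row] as shares, 0 to 1, of the picture: columns of its width, rows of its height: a listed point, or the origin of a listed thing).
The state is a dict: "time_s": time; "joints": joint angles; "joint_velocities": joint speeds; "effort": joint torques, N m; "tcp_pos": TCP position; "ee_rot": TCP orientation; "wrist_force": force on the tool from outside, world axes, zero at the start; "moment": the same for the moment, N m; "gripper_width": opening from 0.0 (shut) to 1.0 (fully open); "gripper_force": force on a finger pad.
Only numpy, scipy, OpenCV 4.12 (cv2) and the standard library are available. Lean on these libraries where they do the work, as an engineer would, in place of code of your own. Each camera call takes 0.05 s, during which the arm holds its last target. There are 200 camera calls.

TASK

Push the open blue-fronted test drawer fully home until it snaps into its catch. Then turn the spring-loaded inspection mirror by the red bar on top of it until the camera on the same base sees the orange marker on the circuit board in the drawer reflected in the middle of the mirror (the yellow needle under the mirror then points at the marker), and finish while still holding the bar so that the mirror stays at that angle. Leave the other things on the bench where they are.

Things in the scene. Friction and masses are not known exactly. Their poses are not given: they have to be found in the camera images.
- drawer (a joint): how far the drawer is open in m: 0 fully home against a rigid stop, starts 0.055 to 0.085 open, end stop at 0.11. Slides with about 1 N of friction; a sprung catch resists with up to 5 N from 11 mm to 4 mm open, then pulls the drawer home to 0 and keeps it there. Let go between 11 and 4 mm, it stays unseated.
- drawer_front (a point): middle of the flat blue drawer front (162 mm wide, 8 to 64 mm above the table, no handle), on its outer face, 40 mm above the table; x points into the unit, the way the drawer is pushed home, y to its left, z up. The green circuit board stands upright in the drawer from 39 to 141 mm behind the front face, its top 120 mm above the table.
- marker (a point): centre of the orange round marker, 28 mm across, on the right-hand (-y) face of the upright green circuit board in the drawer, 88 mm above the table; it moves with the drawer. Axes as drawer_front; it lies 90 mm behind the front face and 33 mm to its right. The orange tag folds over the board's top edge (28 x 10 mm, 122 mm up), so it shows from above.
- lens (a point): front of the lens of the black camera with a red ring, 88 mm above the table, on the fixed aluminium base; it looks along -x of this frame straight at the mirror's pivot axis, 106 mm away. Camera body top is 109 mm above the table.
- mirror (a joint): turn of the mirror about its upright pivot axis in rad: 0 at rest against its stop, growing anticlockwise seen from above, end stop at 1.25. A return spring turns it back to 0 when let go: about 0.024 N m at rest, plus 0.06 N m per rad.
- grip: red bar on top of the mirror to hold it by: 12 (x) by 46 (y) by 42 mm upright block centred on the pivot axis, 112 to 154 mm above the table; origin on the pivot axis 114 mm above the table. x is the mirror's normal on the glass side, y runs along the mirror. The mirror (66 mm wide, 8 mm thick) stands right under it, 64 to 114 mm up, its glass face on the pivot axis.
- sight (a point): the camera's line of sight after the mirror: origin on the mirror's pivot axis 88 mm above the table, x along the reflected line of sight, z up. It turns with the yellow needle under the mirror (88 mm long, 56 mm above the table), which is geared to turn twice as far as the mirror and so always points where the camera looks by reflection. It only shows the way and cannot turn the mirror.
- spool: orange wire spool, 56 mm across, 42 mm tall; bystander, origin at the middle of its underside
- driver: yellow-handled screwdriver, 150 mm, lying; bystander, origin at the middle of its underside, x towards its tip
- cup: white plastic cup, 72 mm wide, 85 mm tall; bystander, origin at the middle of its underside
- partsbox: clear divided parts box, 140 x 100 x 35 mm; bystander, origin at the middle of its underside
- flux: amber bottle, 44 mm wide, 110 mm tall; bystander, origin at the middle of its underside
- meter: yellow multimeter, 150 x 80 x 36 mm, lying; bystander, origin at the middle of its underside

How it is judged (in metres and radians):
On the way, in this order (a step that is already met when the one before it is completed fails the run):
1. the drawer is pushed home into its catch (value of joint drawer below 0.003 m), for 0.3 s.
2. the mirror, held by its red bar, shows the marker to the camera (value of joint drawer below 0.003 m and y of marker in the frame of sight between -0.025 and 0.025 m and x of marker in the frame of sight above 0.1 m and contact force between the fingers and grip above 1 N), for 0.3 s.
At the end, for the whole second after the job is handed in: The drawer is home (less than 3 mm open), the fingers still hold the red bar (contact over 1 N), the mirror is still, and the reflected line of sight passes within 25 mm of the marker's centre, seen from above (all of step 2 and velocity of joint mirror between -0.05 and 0.05 rad/s); the arm keeps its last pose, push and grip.
It fails at once if a bystander was moved by more than 40 mm (distance of any of spool, driver, cup, partsbox, flux, meter from where it was at the start of the episode above 0.04 m).
It also fails if it takes over 48 s, if anything falls off the work surface, if the arm or the gripper's body presses on something with over 40 N, if the wrist force passes 120 N, or if a joint passes its speed limit or range.

## Working session

There is one attempt and no reset: what is moved stays moved. The work goes in short steps, Python scripts to look and compute and a tool call to move; the robot and the scene stay as the last step left them, time stands still between calls to the robot, and variables do not carry over. Pictures are saved under pics/ and viewed, at most 10 in all, crops included, and the job is handed in when it is done.

Besides the shell and the picture viewer there is one more tool, called as a command line: name --argument value ..., lists and objects as JSON in quotes. apply_moves: Moves the arm, as the interface text tells. Its arguments: {"type":"object","properties":{"moves":{"type":"array"},"hand":{"type":"number"}},"required":["moves"]}

```bash
mkdir -p pics; cat > h.py <<'E'
import numpy as np, cv2
from station import r, imaging, models
def ray(p,uv):
    K=np.array(p["intrinsics"],float);d=np.array(p["dist"],float)
    q=cv2.undistortPoints(np.array([[uv]],float),K,d)[0,0]
    R=np.array(p["orientation"],float)
    return np.array(p["eye"],float),R@np.array([q[0],q[1],1.])
def onz(p,uv,z):
    e,d=ray(p,uv);return e+d*(z-e[2])/d[2]
def proj(p,X):
    R=np.array(p["orientation"],float);e=np.array(p["eye"],float)
    rv=cv2.Rodrigues(R.T)[0]
    return cv2.projectPoints(np.array(X,float).reshape(-1,3),rv,-R.T@e,np.array(p["intrinsics"],float),np.array(p["dist"],float))[0][:,0]
def pt(p,n):
    return [(np.array(o["at"])*[640,480],round(o["confidence"],2)) for o in models.place_of(p,n)]
E
python3 - <<'E'
from h import *
np.set_printoptions(precision=4,suppress=True)
Z=dict(drawer_front=.04,marker=.088,lens=.088,grip=.114,sight=.088,spool=0,driver=0,cup=0,partsbox=0,flux=0,meter=0)
for c in("top","side"):
    p=imaging.capture(c);cv2.imwrite(f"pics/{c}0.png",p["frame"]);print(c,p["eye"])
    for n,z in Z.items():
        for a,cf in pt(p,n)[:2]: print(n,a,cf,onz(p,a,z))
E
```

```text
top [0.4022 0.0292 1.1329]
drawer_front [217.472 266.688] 0.86 [0.5218 0.2409 0.04  ]
marker [228.032 230.016] 0.87 [0.6   0.211 0.088]
lens [412.928 239.088] 0.73 [ 0.5824 -0.2087  0.088 ]
grip [382.272 273.216] 0.44 [ 0.5017 -0.1329  0.114 ]
sight [383.104 271.2  ] 0.53 [ 0.5088 -0.139   0.088 ]
spool [422.592 349.2  ] 0.91 [ 0.3317 -0.2446  0.    ]
driver [362.88  162.576] 0.61 [ 0.7933 -0.1074  0.    ]
driver [492.992 319.2  ] 0.61 [ 0.4017 -0.4201  0.    ]
cup [498.88  222.192] 0.58 [ 0.6423 -0.4492  0.    ]
partsbox [495.488 318.624] 0.71 [ 0.4031 -0.4264  0.    ]
flux [155.328 231.408] 0.62 [0.6119 0.4054 0.    ]
flux [493.504 320.304] 0.33 [ 0.3991 -0.4212  0.    ]
meter [131.392 307.584] 0.79 [0.4258 0.4522 0.    ]
meter [364.48  161.808] 0.57 [ 0.7954 -0.1115  0.    ]
side [0.0573 1.0648 1.1802]
drawer_front [310.08  306.384] 0.71 [0.5095 0.2351 0.04  ]
marker [279.808 276.288] 0.94 [0.6063 0.2129 0.088 ]
lens [353.024 185.424] 0.87 [ 0.5834 -0.2112  0.088 ]
lens [371.712 205.584] 0.45 [ 0.496  -0.1468  0.088 ]
grip [371.008 202.176] 0.69 [ 0.493  -0.1312  0.114 ]
spool [430.72 225.6 ] 0.81 [ 0.3322 -0.2321  0.    ]
driver [277.12  210.816] 0.69 [ 0.7921 -0.0977  0.    ]
cup [360.704 162.816] 0.82 [ 0.6513 -0.4405  0.    ]
cup [298.816 398.496] 0.35 [0.4262 0.4647 0.    ]
partsbox [428.928 184.512] 0.75 [ 0.3994 -0.4231  0.    ]
flux [244.224 353.376] 0.89 [0.6066 0.4094 0.    ]
flux [301.184 400.32 ] 0.52 [0.419  0.4666 0.    ]
meter [297.216 396.384] 0.62 [0.4321 0.4613 0.    ]
```

```bash
python3 -c "
import cv2,numpy as np
print(cv2.imread('pics/top0.png').shape)"
```

```text
(480, 640, 3)
```

View pics/top0.png

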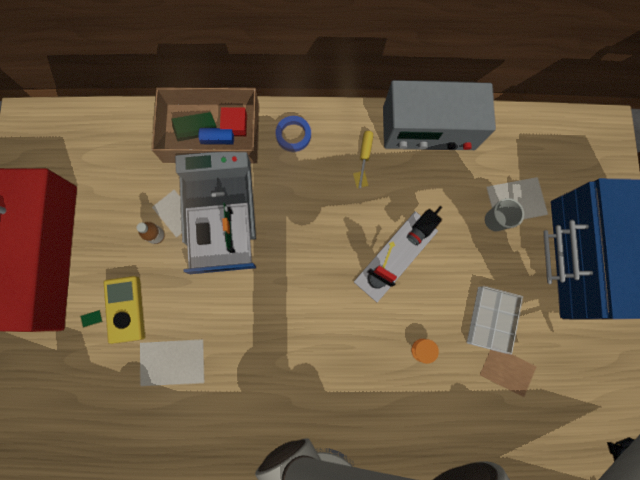

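View pics/side0.png

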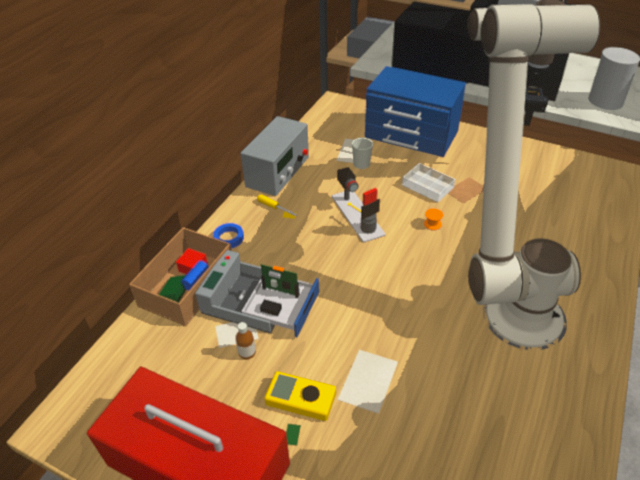

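Top view: the drawer front edge runs from (185,271) to (254,266), the orange tag is near (227,230), the red bar near (383,274), and the needle runs from (388,262) to (394,243). The side view agrees: drawer open towards the robot, mirror base mid-bench, nothing near the push path.

```bash
cat >> h.py <<'E'
def ang(v): return np.degrees(np.arctan2(v[1],v[0]))
def mirror(p,save=None):
    """bar centre/direction (top face z=.154) and needle direction (z=.056) from the top view"""
    f=p["frame"];hsv=cv2.cvtColor(f,cv2.COLOR_BGR2HSV);out={}
    w=np.zeros(f.shape[:2],bool);w[225:300,350:430]=1
    for n,lo,hi,z in(("needle",22,34,.056),("bar",0,8,.154)):
        m=(hsv[...,0]>=lo)&(hsv[...,0]<=hi)&(hsv[...,1]>150)&(hsv[...,2]>110)&w
        ys,xs=np.nonzero(m)
        if len(xs)<8: continue
        P=np.array([onz(p,(a,b),z)[:2] for a,b in zip(xs,ys)])
        c=P.mean(0);u=np.linalg.svd(P-c)[2][0];t=(P-c)@u
        out[n]=(len(xs),c.round(4),round(ang(u),1),round(np.ptp(t),4))
    return out
E
python3 - <<'E'
from h import *
np.set_printoptions(precision=4,suppress=True)
s=r.sense();print(s["tcp_pos"],s["ee_rot"],s["gripper_width"])
p=imaging.capture("top");print(mirror(p))
for n in("grip","drawer_front"):
    for o in models.cut_out(p,n)[:1]:
        m=o["region"];print(n,m.sum(),np.array(o["extent"])*[640,480,640,480])
f=p["frame"];hsv=cv2.cvtColor(f,cv2.COLOR_BGR2HSV)
m=(abs(hsv[...,0].astype(int)-110)<12)&(hsv[...,1]>100);m[:255]=0;m[285:]=0;m[:,:175]=0;m[:,265:]=0
ys,xs=np.nonzero(m);P=np.array([onz(p,(a,b),.055)[:2] for a,b in zip(xs,ys)])
u=np.linalg.svd(P-P.mean(0))[2][0];print("front",len(xs),P.mean(0),ang(u),np.ptp((P-P.mean(0))@u))
cv2.imwrite("pics/crop1.png",cv2.resize(np.hstack([f[215:305,340:450],f[200:290,170:280]]),None,fx=3.6,fy=3.6,interpolation=cv2.INTER_CUBIC))
E
```

```text
[ 0.1666 -0.6024  0.2226] [[-0.9638 -0.2666  0.    ]
 [-0.2666  0.9638 -0.    ]
 [ 0.     -0.     -1.    ]] 1.001829719927625
{'needle': (32, array([ 0.5572, -0.1583]), np.float64(157.9), np.float64(0.0594)), 'bar': (134, array([ 0.5125, -0.1468]), np.float64(137.1), np.float64(0.1131))}
grip 154 [375.872 266.016  21.12   16.08 ]
drawer_front 4229 [183.808 201.216  71.488  71.424]
front 237 [0.5194 0.2142] -85.26377398691615 0.14079183638131543
```

View pics/crop1.png

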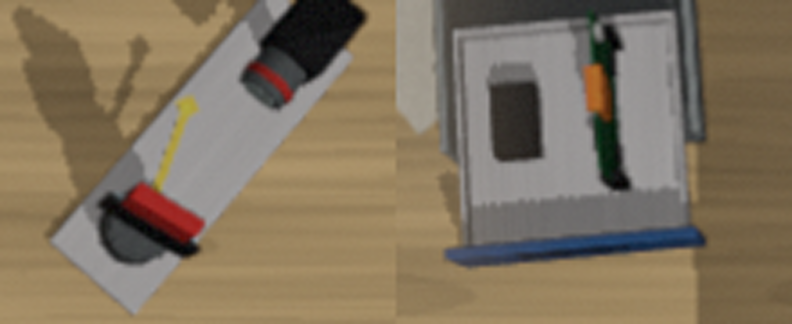

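Needle is at about -22°, the camera axis at about -42°, and the drawer heading about +4.5°. Next I'll move to the drawer with the fingers shut.

apply_moves --hand 0 --moves '[[[0, 0, 0], 5.5], [[0, 0, 0], 5.5], [[-0.01, 0.02, 0], 0], [[-0.019, 0.034, 0], 0], [[-0.019, 0.034, 0], 0]]'

```text
time_s: 1.77
tcp_pos: [0.2075, -0.5103, 0.2219]
ee_rot: [[-0.997, -0.075, -0.0], [-0.075, 0.997, 0.001], [0.0, 0.001, -1.0]]
wrist_force: [1.3, 0.2, 0.4]
gripper_width: 0.707
gripper_force: 0.0
```

apply_moves --moves '[[[-0.019, 0.034, 0], 0], [[-0.019, 0.034, 0], 0], [[-0.019, 0.034, 0], 0], [[-0.019, 0.034, 0], 0], [[-0.019, 0.034, 0], 0]]'

```text
time_s: 2.18
tcp_pos: [0.2895, -0.3324, 0.2228]
ee_rot: [[-0.997, -0.077, 0.001], [-0.077, 0.997, -0.0], [-0.001, -0.001, -1.0]]
wrist_force: [1.7, -0.1, 1.1]
gripper_width: 0.325
gripper_force: 0.0
```

apply_moves --moves '[[[-0.019, 0.034, 0], 0], [[-0.019, 0.034, 0], 0], [[-0.019, 0.034, 0], 0], [[-0.019, 0.034, 0], 0], [[-0.019, 0.034, 0], 0]]'

```text
time_s: 2.6
tcp_pos: [0.371, -0.1553, 0.2231]
ee_rot: [[-0.997, -0.078, 0.002], [-0.078, 0.997, -0.0], [-0.002, -0.0, -1.0]]
wrist_force: [0.9, -0.3, -0.4]
gripper_width: 0.021
gripper_force: 0.0
```

apply_moves --moves '[[[-0.019, 0.034, 0], 0], [[-0.019, 0.034, 0], 0], [[-0.019, 0.034, 0], 0], [[-0.01, 0.034, 0], 0], [[0, 0.034, 0], 0]]'

```text
time_s: 3.02
tcp_pos: [0.4258, 0.0199, 0.2228]
ee_rot: [[-0.997, -0.078, 0.001], [-0.078, 0.997, 0.0], [-0.001, -0.0, -1.0]]
wrist_force: [-0.1, -0.6, 0.8]
gripper_width: 0.002
gripper_force: 0.0
```

apply_moves --moves '[[[-0.008, 0.035, 0], 0], [[-0.008, 0.035, 0], 0], [[-0.008, 0.035, 0], 0], [[-0.008, 0.035, 0], 0], [[-0.008, 0.035, 0], 0]]'

```text
time_s: 3.43
tcp_pos: [0.4504, 0.197, 0.2229]
ee_rot: [[-0.997, -0.078, 0.001], [-0.078, 0.997, 0.0], [-0.001, 0.0, -1.0]]
wrist_force: [0.6, -0.5, 0.3]
gripper_width: 0.006
gripper_force: 0.0
```

apply_moves --moves '[[[0, 0.035, 0.01], 0], [[0, 0, 0.04], 0], [[0, 0, 0.04], 0], [[0, 0, 0.04], 0], [[0, 0, 0.02], 0]]'

```text
time_s: 3.85
tcp_pos: [0.4454, 0.2285, 0.0685]
ee_rot: [[-0.997, -0.077, -0.005], [-0.077, 0.997, -0.004], [0.006, -0.004, -1.0]]
wrist_force: [0.7, 0.9, 0.0]
gripper_width: 0.006
gripper_force: 0.0
```

```bash
python3 - <<'E'
from h import *
p=imaging.capture("side");f=p["frame"]
cv2.imwrite("pics/s2.png",cv2.resize(f[200:380,180:400],None,fx=3,fy=3))
print(r.sense()["tcp_pos"],r.sense()["wrist_force"])
E
```

```text
[0.44418668 0.22733505 0.06615898] [ 0.64925002 -1.27600509 -2.58282414]
```

View pics/s2.png

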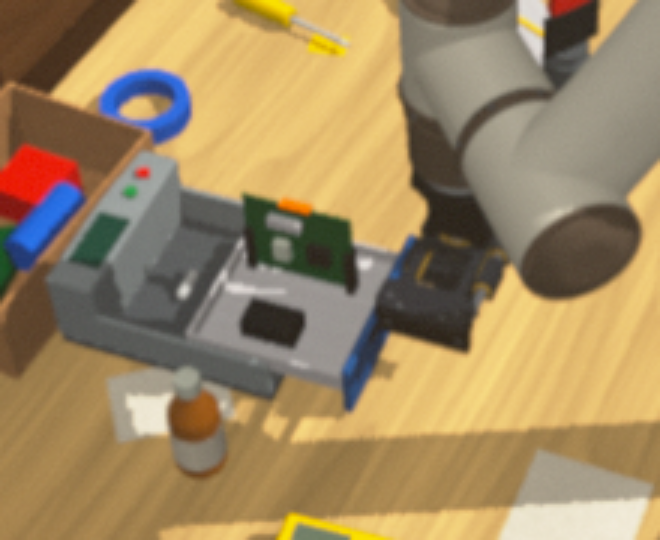

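The closed fingers stand in front of the blue face (crop about (370,330)), clear of the board. I'll lower a little and push.

apply_moves --moves '[[[0, 0.005, 0.024], 0], [[-0.015, 0, 0], 0], [[-0.015, 0, 0], 0], [[-0.015, 0, 0], 0], [[-0.01, 0, 0], 0]]'

```text
time_s: 4.32
tcp_pos: [0.5041, 0.24, 0.0498]
ee_rot: [[-0.997, -0.078, 0.002], [-0.078, 0.997, 0.001], [-0.002, 0.001, -1.0]]
wrist_force: [-5.7, 3.6, 4.0]
gripper_width: 0.013
gripper_force: 5.8
```

apply_moves --moves '[[[-0.01, 0, 0], 0], [[-0.01, 0, 0], 0], [[-0.01, 0, 0], 0], [[-0.01, 0, 0], 0], [[-0.01, 0, 0], 0]]'

```text
time_s: 4.73
tcp_pos: [0.5528, 0.2433, 0.0487]
ee_rot: [[-0.997, -0.078, -0.0], [-0.078, 0.997, 0.0], [0.0, 0.0, -1.0]]
wrist_force: [-1.3, -0.6, 0.8]
gripper_width: 0.008
gripper_force: 0.6
```

```bash
python3 - <<'E'
from h import *
for c in("top","side"):
    p=imaging.capture(c)
    for n,z in(("marker",.088),("drawer_front",.04)):
        for a,cf in pt(p,n)[:1]: print(c,n,a,cf,onz(p,a,z).round(4))
s=r.sense();print(s["tcp_pos"],s["wrist_force"])
E
```

```text
top marker [227.712 209.904] 0.83 [0.6467 0.2135 0.088 ]
top drawer_front [494.528 219.6  ] 0.69 [ 0.6402 -0.4219  0.04  ]
side marker [260.416 272.784] 0.71 [0.6581 0.2231 0.088 ]
side drawer_front [289.024 304.32 ] 0.97 [0.5618 0.2517 0.04  ]
[0.55166625 0.24289602 0.04840544] [0.52715655 0.52608336 0.67828839]
```

apply_moves --moves '[[[-0.004, 0, 0], 0], [[-0.004, 0, 0], 0], [[-0.004, 0, 0], 0], [[-0.004, 0, 0], 0], [[0, 0, 0], 0]]'

```text
time_s: 5.45
tcp_pos: [0.568, 0.2445, 0.0486]
ee_rot: [[-0.997, -0.078, -0.001], [-0.078, 0.997, -0.0], [0.001, -0.0, -1.0]]
wrist_force: [-0.5, 0.5, 1.2]
gripper_width: 0.0
gripper_force: 0.6
```

apply_moves --moves '[[[-0.003, 0, 0], 0], [[-0.003, 0, 0], 0], [[-0.003, 0, 0], 0], [[0, 0, 0], 0]]'

```text
time_s: 5.78
tcp_pos: [0.5684, 0.2442, 0.0484]
ee_rot: [[-0.997, -0.077, -0.017], [-0.077, 0.997, -0.005], [0.017, -0.004, -1.0]]
wrist_force: [-24.8, 5.5, 17.3]
gripper_width: 0.007
gripper_force: 12.4
```

apply_moves --moves '[[[0.012, 0, 0], 0], [[0.02, 0, 0], 0], [[0.03, 0, 0], 0], [[0, 0, -0.04], 0], [[0, 0, -0.04], 0]]'

```text
time_s: 6.2
tcp_pos: [0.5112, 0.2377, 0.1261]
ee_rot: [[-0.997, -0.079, -0.008], [-0.079, 0.997, -0.007], [0.008, -0.006, -1.0]]
wrist_force: [2.1, 0.8, 0.2]
gripper_width: 0.006
gripper_force: 0.0
```

apply_moves --moves '[[[0.02, -0.02, -0.03], 0], [[0, -0.035, -0.02], 0], [[0, -0.04, 0], 0], [[0, -0.04, 0], 0], [[0, -0.04, 0], 0]]'

```text
time_s: 6.62
tcp_pos: [0.5092, 0.063, 0.1797]
ee_rot: [[-0.997, -0.079, 0.003], [-0.079, 0.997, 0.001], [-0.003, 0.001, -1.0]]
wrist_force: [0.2, -0.3, 0.3]
gripper_width: 0.009
gripper_force: 0.0
```

```bash
python3 - <<'E'
from h import *
fs=[]
for c in("top","side"):
    p=imaging.capture(c)
    fs.append(p["frame"][120:300,150:370] if c=="top" else p["frame"][200:380,180:400])
    for n,z in(("marker",.088),("drawer_front",.04),("grip",.114),("sight",.088),("lens",.088)):
        for a,cf in pt(p,n)[:1]: print(c,n,a,cf,onz(p,a,z).round(4))
    if c=="top": print(mirror(p))
cv2.imwrite("pics/d3.png",cv2.resize(np.hstack(fs),None,fx=1.8,fy=1.8))
print(r.sense()["tcp_pos"])
E
```

```text
top marker [228.928 199.824] 0.82 [0.6704 0.2116 0.088 ]
top drawer_front [217.408 237.984] 0.91 [0.5898 0.2437 0.04  ]
top grip [379.52  272.112] 0.51 [ 0.5041 -0.1269  0.114 ]
top sight [383.488 271.008] 0.59 [ 0.5093 -0.1398  0.088 ]
top lens [409.472 239.424] 0.62 [ 0.5816 -0.2007  0.088 ]
{'needle': (33, array([ 0.5578, -0.1584]), np.float64(158.3), np.float64(0.0594)), 'bar': (135, array([ 0.5119, -0.146 ]), np.float64(137.2), np.float64(0.1132))}
side marker [255.424 270.72 ] 0.76 [0.6737 0.2222 0.088 ]
side drawer_front [348.928 189.312] 0.61 [ 0.6105 -0.2438  0.04  ]
side grip [365.888 204.288] 0.56 [ 0.5029 -0.1164  0.114 ]
side lens [351.168 188.112] 0.97 [ 0.5833 -0.1968  0.088 ]
[0.5088248  0.06509232 0.17843291]
```

View pics/d3.png

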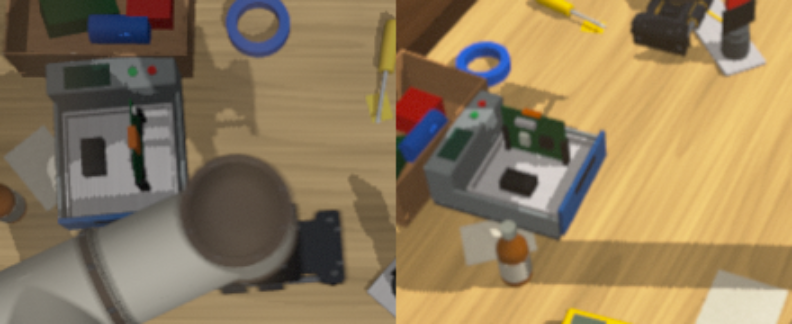

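The drawer is home: its front is flush against the unit in both views (left crop near (125,220), right crop near (580,185)). Now I'll measure the bar.

```bash
python3 - <<'E'
from h import *
s=r.sense()
p=imaging.capture("top");hsv=cv2.cvtColor(p["frame"],cv2.COLOR_BGR2HSV)
m=((hsv[...,0]<=8)|(hsv[...,0]>174))&(hsv[...,1]>130)&(hsv[...,2]>80)
w=np.zeros_like(m);w[255:295,360:402]=1;m&=w
n,l,st,_=cv2.connectedComponentsWithStats(m.astype(np.uint8))
i=1+st[1:,4].argmax();print(st[1:])
ys,xs=np.nonzero(l==i);P=np.array([onz(p,(a,b),.154)[:2] for a,b in zip(xs,ys)],np.float32)
c,sz,a=cv2.minAreaRect(P);print("bar rect",c,sz,a)
u=np.linalg.svd(P-P.mean(0))[2][0];print(P.mean(0),ang(u))
bright=hsv[...,2][l==i];print(np.percentile(bright,[5,25,50,75,95]))
m=(abs(hsv[...,0].astype(int)-12)<5)&(hsv[...,1]>170)&(hsv[...,2]>120);w[:]=0;w[180:225,215:245]=1;ys,xs=np.nonzero(m&w)
print("tag",len(xs),onz(p,(xs.mean(),ys.mean()),.122) if len(xs) else None)
# predicted bar-top outline in pixels for candidate pose, compare visually
pv=np.array([.502,-.139]);
for th in(-32,):
    R=np.array([[np.cos(np.radians(th)),-np.sin(np.radians(th))],[np.sin(np.radians(th)),np.cos(np.radians(th))]])
    for z in(.154,.112): print(z,proj(p,[np.r_[pv+R@np.array(q),z] for q in[(.006,.023),(.006,-.023),(-.006,-.023),(-.006,.023)]]).round(1).tolist())
f=p["frame"][250:300,355:410];cv2.imwrite("pics/bar4.png",cv2.resize(f,None,fx=10,fy=10,interpolation=cv2.INTER_NEAREST))
E
```

```text
[[375 266  22  16 156]]
bar rect (0.49664750695228577, -0.13262805342674255) (0.045403290539979935, 0.016008703038096428) 57.19161605834961
[ 0.4971398  -0.13232219] -121.13255
[ 90. 105. 154. 160. 162.]
tag 34 [0.67110088 0.2197485  0.122     ]
0.154 [[380.3, 263.1], [398.9, 274.7], [396.0, 279.5], [377.4, 267.9]]
0.112 [[377.4, 265.3], [395.3, 276.5], [392.5, 281.1], [374.6, 269.9]]
```

View pics/bar4.png

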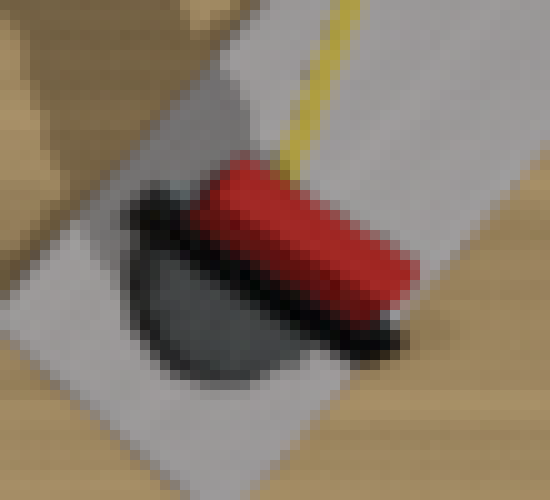

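```bash
python3 - <<'E'
from h import *
s=r.sense();print(np.round(s["joints"],1),s["tcp_pos"],s["time_s"],s["wrist_force"])
p=imaging.capture("top");hsv=cv2.cvtColor(p["frame"],cv2.COLOR_BGR2HSV)
m=((hsv[...,0]<=8)|(hsv[...,0]>174))&(hsv[...,1]>130)&(hsv[...,2]>135);w=np.zeros_like(m);w[255:295,360:402]=1
ys,xs=np.nonzero(m&w);P=np.array([onz(p,(a,b),.154)[:2] for a,b in zip(xs,ys)],np.float32)
print(cv2.minAreaRect(P),P.mean(0),ang(np.linalg.svd(P-P.mean(0))[2][0]))
E
```

```text
[  25.4   13.4  -18.9    0.   -57.7 -110.9] [0.50881562 0.06496199 0.17847159] 7.2667 [-0.21355864  0.11322512 -0.63093429]
((0.4987041652202606, -0.1350117027759552), (0.04365944117307663, 0.010144203901290894), 57.460426330566406) [ 0.49898133 -0.13477746] -121.717804
```

apply_moves --hand 0.06 --moves '[[[0.005, -0.04, -0.01], 0], [[0.005, -0.04, 0], 0], [[0.005, -0.04, 0], 0], [[0.005, -0.04, 0], 0], [[0.006, -0.039, 0], 0]]'

```text
time_s: 7.73
tcp_pos: [0.4983, -0.1377, 0.1888]
ee_rot: [[-0.997, -0.079, 0.001], [-0.079, 0.997, -0.0], [-0.001, -0.0, -1.0]]
wrist_force: [1.5, 0.6, 0.3]
gripper_width: 0.298
gripper_force: 0.0
```

apply_moves --moves '[[[0, 0, 0], -6.7], [[0, 0, 0], -6.7], [[0, 0, 0], -6.7], [[0, 0, 0], -6.7], [[0, 0, 0], -6.7]]'

```text
time_s: 8.15
tcp_pos: [0.4984, -0.1363, 0.1885]
ee_rot: [[-0.785, -0.619, -0.0], [-0.619, 0.785, 0.0], [0.0, 0.0, -1.0]]
wrist_force: [0.1, -0.7, -0.1]
gripper_width: 0.65
gripper_force: 0.0
```

apply_moves --moves '[[[0, 0, 0], -6.7], [[0, 0, 0], -6.7], [[0, 0, 0], -6.7], [[0, 0, 0], 0], [[0, 0, 0], 0]]'

```text
time_s: 8.57
tcp_pos: [0.4984, -0.136, 0.1885]
ee_rot: [[-0.531, -0.847, -0.0], [-0.847, 0.531, 0.0], [0.0, 0.0, -1.0]]
wrist_force: [-0.8, 0.2, 0.0]
gripper_width: 0.69
gripper_force: 0.0
```

apply_moves --moves '[[[0, 0, 0.02], 0], [[0, 0, 0.02], 0], [[0, 0, 0.015], 0], [[0, 0, 0.009], 0], [[0, 0, 0], 0]]'

```text
time_s: 8.98
tcp_pos: [0.497, -0.1361, 0.1226]
ee_rot: [[-0.531, -0.848, -0.004], [-0.848, 0.531, 0.0], [0.002, 0.004, -1.0]]
wrist_force: [-0.7, -1.2, 0.1]
gripper_width: 0.688
gripper_force: 0.0
```

apply_moves --hand 0 --moves '[[[0, 0, 0], 0], [[0, 0, 0], 0], [[0, 0, 0], 0], [[0, 0, 0], 0], [[0, 0, 0], 0]]'

```text
time_s: 9.4
tcp_pos: [0.4988, -0.1362, 0.1253]
ee_rot: [[-0.529, -0.849, 0.001], [-0.849, 0.529, 0.0], [-0.001, -0.001, -1.0]]
wrist_force: [-0.9, -0.2, -0.2]
gripper_width: 0.395
gripper_force: 0.0
```

apply_moves --moves '[[[0, 0, 0], 0], [[0, 0, 0], 0], [[0, 0, 0], 0], [[0, 0, 0], 0], [[0, 0, 0], 0]]'

```text
time_s: 9.82
tcp_pos: [0.4987, -0.1363, 0.1247]
ee_rot: [[-0.529, -0.849, 0.001], [-0.849, 0.529, -0.0], [-0.0, -0.001, -1.0]]
wrist_force: [1.5, -1.2, -0.2]
gripper_width: 0.136
gripper_force: 30.0
```

apply_moves --moves '[[[0, 0, 0], -4], [[0, 0, 0], -4], [[0, 0, 0], -4], [[0, 0, 0], -4], [[0, 0, 0], -4]]'

```text
time_s: 10.23
tcp_pos: [0.4992, -0.1365, 0.1247]
ee_rot: [[-0.204, -0.979, 0.002], [-0.979, 0.204, -0.001], [0.0, -0.002, -1.0]]
wrist_force: [2.6, -2.7, -1.8]
gripper_width: 0.134
gripper_force: 30.0
```

apply_moves --moves '[[[0, 0, 0], -6], [[0, 0, 0], -6], [[0, 0, 0], -6], [[0, 0, 0], -5], [[0, 0, 0], 0]]'

```text
time_s: 10.65
tcp_pos: [0.4997, -0.1365, 0.1247]
ee_rot: [[0.193, -0.981, 0.003], [-0.981, -0.193, -0.001], [0.001, -0.003, -1.0]]
wrist_force: [4.3, -3.4, -3.0]
gripper_width: 0.135
gripper_force: 30.0
```

```bash
python3 - <<'E'
from h import *
s=r.sense();R=np.array(s["ee_rot"]);print(s["tcp_pos"],ang(R[:2,1]),s["wrist_force"],s["gripper_force"],s["time_s"])
fs=[]
for c in("top","side"):
    p=imaging.capture(c);f=p["frame"];fs.append(f[180:330,180:400] if c=="top" else f[130:280,250:470])
    for n,z in(("marker",.088),("sight",.088),("grip",.114)):
        for a,cf in pt(p,n)[:1]: print(c,n,cf,onz(p,a,z).round(4))
    hsv=cv2.cvtColor(f,cv2.COLOR_BGR2HSV);m=(hsv[...,0]>=22)&(hsv[...,0]<=34)&(hsv[...,1]>150)&(hsv[...,2]>90)
    w=np.zeros_like(m);b=proj(p,[[.53,-.09,.056]])[0].astype(int);w[b[1]-30:b[1]+30,b[0]-30:b[0]+30]=1
    ys,xs=np.nonzero(m&w)
    if len(xs)>5:
        P=np.array([onz(p,(a,q),.056)[:2] for a,q in zip(xs,ys)]);u=np.linalg.svd(P-P.mean(0))[2][0]
        print(c,"needle",len(xs),P.mean(0),ang(u),np.ptp((P-P.mean(0))@u))
cv2.imwrite("pics/m5.png",cv2.resize(np.vstack(fs),None,fx=2,fy=2))
E
```

```text
[ 0.49974932 -0.13650958  0.12470719] -168.86425792173463 [ 4.2715999  -3.44555453 -3.04414585] 30.00988705549389 10.65
top marker 0.67 [0.6636 0.2121 0.088 ]
side marker 0.79 [0.6706 0.2238 0.088 ]
side grip 0.68 [0.6545 0.2481 0.114 ]
side needle 51 [ 0.52469653 -0.08049624] 62.264970301027276 0.07110625131647816
```

View pics/m5.png

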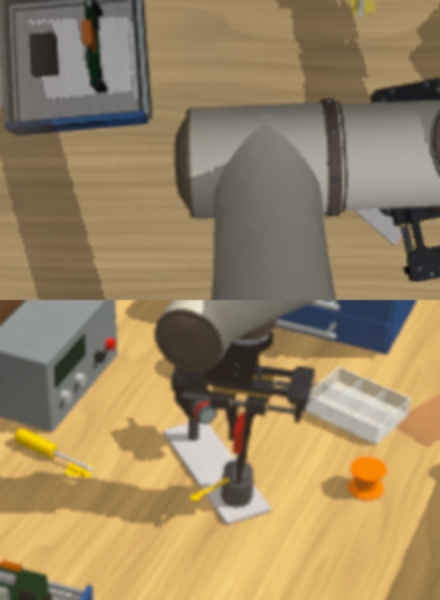

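The side view shows the fingers on the red bar (crop (240,430)) and the needle pointing toward the drawer at about 62–64.5°, against the 63.8° needed. I'll hold briefly and hand in.

apply_moves --moves '[[[0, 0, 0], 0], [[0, 0, 0], 0], [[0, 0, 0], 0], [[0, 0, 0], 0], [[0, 0, 0], 0]]'

```text
time_s: 11.47
tcp_pos: [0.4997, -0.1365, 0.1247]
ee_rot: [[0.189, -0.982, 0.003], [-0.982, -0.189, -0.001], [0.001, -0.003, -1.0]]
wrist_force: [4.9, -3.1, -2.9]
gripper_width: 0.133
gripper_force: 30.0
```

```bash
python3 -c "
from station import r
print(r.finish_job())"
```

```text
the job is handed in; nothing more can be done
None
```

I pushed the drawer home, turned the mirror about 43° so the needle points at the marker (my estimate is within about 10 mm), and handed the job in at about 11.5 s still gripping the bar; no verdict came back.

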